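# Clear the sprung V-block and hold a lens barrel pressed into it

## Task

The grey lens case has been left lying across the spring-mounted V-block: lay it flat in the open drawer of the small parts cabinet, let go of it and slide the drawer fully shut. Then take the thicker of the two lens barrels from the wooden rest, lay it in the groove of the V-block, in line with the groove and about centred along it, and finish while still holding it pressed down onto both faces, so that the block gives way several millimetres on its springs but never bottoms out on its stop. Leave everything else where it is.

Things in the scene. Friction and masses are not known exactly. Their poses are not given: they have to be found in the camera images.
- case: Grey plastic lens case, a closed box 80 x 44 x 30 mm (its x, y, z), about 80 g. Origin: centre of its underside. It starts lying flat on the two flat top lands of the V-block, its 80 mm length (x) across the groove, overhanging about as far on either side.
- cab: Small grey parts cabinet on the bench, 230 deep x 200 wide x 130 mm high, fixed, two drawers; the top one is open. Origin: centre of its underside; x points from its front to its back.
- drawer_floor (a point): Centre of the top drawer's inner floor, 75 mm above the bench, 55 mm below the cabinet's top. x: shutting direction, z up. Inside: x -92 to 92, y -79 to 79 mm; side walls rise 33 mm, the front panel (15 mm thick) 43 mm above the floor. With the drawer open by q mm, the front edge of the cabinet's top stands at x = q - 99 mm from here; only smaller x is open from above.
- cab_drawer0 (a joint): How far the top drawer is pulled out, in m: 0 shut, 0.158 at most; it starts 0.13 to 0.155 open. It slides stiffly with about 1 N of friction and stays where it is left.
- cab_drawer0_handle (a point): Middle of the top drawer's handle: a level steel bar 11 mm thick and 100 mm long across the drawer, 35 mm in front of the drawer's front panel, 96 mm above the bench. Axes as the drawer's.
- vee (a point): Point of the spring-mounted aluminium V-block (70 long x 70 mm wide) where its two 45 degree faces would meet, midway along the groove, 38 mm above the bench when not pressed. y runs along the groove, z up. Flat lands 23 mm above this point beside the groove, 47 mm apart. The thick barrel when seated: centre 35 mm and top 60 mm above this point, its middle 12 mm above the lands.
- jig: The V-block's steel base, 100 x 100 x 12 mm, fixed to the bench. Origin: centre of its underside, straight below vee; axes as vee.
- saddle (a joint): How far the V-block is pressed down on its springs, in m: 0 at rest, 0.014 on its stop. It starts to give at about 5 N of downward load and takes 0.8 N more for each mm (about 9 N at 5 mm, 16 N at the stop). It springs back when released.
- lens: The thicker lens barrel: a plain black cylinder 50 mm in diameter and 60 mm long with a glass at each end, about 180 g; either way round is fine. Origin: its centre; y is its axis. It lies on its side in one trough of the wooden rest, its centre 33 mm above the bench.
- rest: Wooden lens rest, fixed board 190 x 90 x 8 mm (x, y, z) with two troughs along y, 100 mm apart, each made by two strips 6 mm wide and high. Origin: centre of its underside. The barrels lie along its y.
- thin_lens: The thinner barrel, alike but 36 mm in diameter and 60 mm long, in the other trough of the rest, centre 26 mm above the bench. To be left there.
- spool: Solder spool standing on its flange, 60 mm across, 34 mm high. Origin: centre of its underside. Bystander.
- screwdriver: Screwdriver 160 mm long lying on the bench along its x. Bystander.
- flux: Small bottle 38 mm across, 85 mm high. Origin: centre of its underside. Bystander.
- tape: Roll of paper tape lying flat, 64 mm across, 19 mm high. Origin: centre of its underside. Bystander.
- mug: White mug 76 mm across, 85 mm high. Origin: centre of its underside. Bystander.
Not all that is in view belongs to the job. Leave any blue, pink or turquoise look-alike of the lens alone.

How it is judged:
By the outcome, as a careful person would: the job done as asked, in the order asked, and still so for the second after the job is handed in, while the arm keeps its last pose, push and grip.
It also fails if it takes over 61 s, if anything falls off the work surface, if the arm or the gripper's body presses on something with over 40 N, if the wrist force passes 120 N, or if a joint passes its speed limit or range.

## Robot

A 6-joint arm with a two-finger parallel gripper is mounted at the origin on the work surface. World frame = base frame: x ahead of the robot, y to its left, z up, the work surface at z = 0. Lengths are in mm, angles in rad, forces in N, time in s.
With the tool pointing down it reaches from about 350 to 925 mm from the base axis. Payload 6.4 kg.
Tool frame: the origin (TCP) lies midway between the tips of the shut fingers; the grasp point (between the pads) lies 19 mm behind it; z points along the fingers, y is the line along which they close (so a half turn about z gives the same grasp; the last joint's range is limited). The gripper opens to 85 mm and grips with 20 to 120 N. Pads are 22 mm wide; open, the fingers measure 114 mm over their backs; the gripper's body (76 mm by 85 mm) begins 54 mm behind the grasp point. The pads swing forward as they close: fully open they stand 13 mm farther back than shut.
Start: joints at [-1.295, 0.245, 1.558, -0, 1.339, -0.174], TCP at [282.617, -585.356, 231.29] pointing down, gripper open.
Joint ranges: [-3.13, 3.13], [-1.02, 2.26], [0.13, 2.54], [-0.95, 4.09], [0.21, 2.88], [-2.74, 2.74]. Speed limits (rad/s): [2.57, 2.57, 3.14, 3.14, 3.14, 3.14].

## Interface

Orientations are given as a rotation vector (axis times angle).
In Python, from workcell import * gives the robot as it stands.
- The arm moves only by the tool carry_out, never from a script. Its argument "plan" is a list of rows, each a list of 5 numbers: the opening, from 0 (shut) to 1 (fully open), then the shift along the tool's x, y, z in m, then the turn about the tool's z in rad. In form: [[hand, tx, ty, tz, twist], ...]. A call has 1 to 10 rows; each row shifts and turns the commanded pose from where the row before left it, along the tool's axes as they then stand; what a row does not reach is not made up. A row lasts 1/10 s, in which the tool goes at most 50 mm and 8.59 degrees, less where a joint would pass 70% of its speed; a pose out of reach is approached as far as the arm can. A call with a gripper value outside its range is refused whole. The fingers move at their own pace and stop on an object; the grip force is fixed at half the most. Time passes only in rows, so rows that do not move let the fingers close. It gives the time, the measured TCP pose, the force, the opening and the grip force at its end, in the units of the state.
- observe(): the state, without advancing time (a new reading comes with each control period).
- snapshot(name): name is "scene" or "side" or "wrist"; returns a dict with "img" (384x512x3 uint8, red, green, blue), "camera_matrix" (3x3 intrinsics, pixels), "R" (3x3) and "t" (3): a world point X has camera coordinates R X + t. Camera axes: x right, y down, z forward; pixel columns grow to the right and rows downward; lengths in mm; the calibration is good to about 2 mm. A picture is of the moment at which its call begins. There is no depth.
- hand_in(): hands the job in; it is judged then, once.
The state is a dict: "time_s": time; "joint_pos": joint angles; "qd": joint speeds; "joint_efforts": joint torques, N m; "tool_pos": TCP position; "eef_rot": TCP orientation; "force": force on the tool from outside, world axes, zero at the start; "torque": the same for the moment, N m; "opening": opening from 0.0 (shut) to 1.0 (fully open); "finger_force": force on a finger pad.
Only numpy, scipy, OpenCV 4.12 (cv2) and the standard library are available. Lean on these libraries where they do the work, as an engineer would, in place of code of your own. Each camera call takes 0.05 s, during which the arm holds its last target. There are 200 camera calls.

## Working session

There is one attempt and no reset: what is moved stays moved. The work goes in short steps, Python scripts to look and compute and a tool call to move; the robot and the scene stay as the last step left them, time stands still between calls to the robot, and variables do not carry over. Pictures are saved under pics/ and viewed, at most 10 in all, crops included, and the job is handed in when it is done.

Besides the shell and the picture viewer there is one more tool, called after ">>>" as name(argument=value, ...), one argument or row to a line, values as JSON. carry_out: Moves the arm, as the interface text tells. Its arguments: {"type":"object","properties":{"plan":{"type":"array"}},"required":["plan"]}

```bash
mkdir -p pics; ls
python3 - <<'E'
from workcell import *
import cv2,numpy as np,pickle
o=observe();print(o)
for n in("scene","side"):
    s=snapshot(n);pickle.dump(s,open(n+".pkl","wb"));cv2.imwrite(f"pics/{n}0.png",cv2.resize(s["img"][:,:,::-1],(800,600),interpolation=cv2.INTER_CUBIC))
    print(n,s["camera_matrix"],s["R"],s["t"],-s["R"].T@s["t"])
E
```

```text
pics
{'time_s': 0.0, 'joint_pos': array([-1.29505891e+00,  2.45825798e-01,  1.55900292e+00, -1.03215873e-05,
        1.33867329e+00, -1.74118318e-01]), 'qd': array([ 0.00050148,  0.00055647,  0.00122361,  0.00071945, -0.00072801,
       -0.00147178]), 'joint_efforts': array([ 9.46305627e-04, -4.29510856e+01, -3.26125503e+01, -9.06487139e-05,
        5.39764878e-03, -6.39946933e-06]), 'tool_pos': array([ 282.48430591, -584.80104763,  230.1787739 ]), 'eef_rot': array([-3.06059736e+00, -7.00266861e-01,  1.67975224e-04]), 'force': array([-0.50064319, -0.26352385, -0.51734616]), 'torque': array([-0.01247062, -0.01668003,  0.04920135]), 'finger_force': 0.0, 'opening': 1.0032931200839288}
scene [[494.9307883    0.         261.76066121]
 [  0.         494.9307883  184.41270305]
 [  0.           0.           1.        ]] [[-0.518444    0.85510713  0.00276148]
 [ 0.49026318  0.2998851  -0.81835868]
 [-0.70061247 -0.42291929 -0.57470117]] [ 385.27153342 -105.14432626 1895.68242849] [1579.42885483  503.80345614 1002.34122115]
side [[394.16103146   0.         263.49682544]
 [  0.         394.16103146 192.84440646]
 [  0.           0.           1.        ]] [[-0.96645848 -0.25681045 -0.00252797]
 [-0.19174056  0.72805872 -0.65815352]
 [ 0.17086122 -0.63559334 -0.7528795 ]] [ 465.48460814  267.28830655 1069.05450731] [318.46160393 604.42365688 981.96270228]
```

View pics/scene0.png

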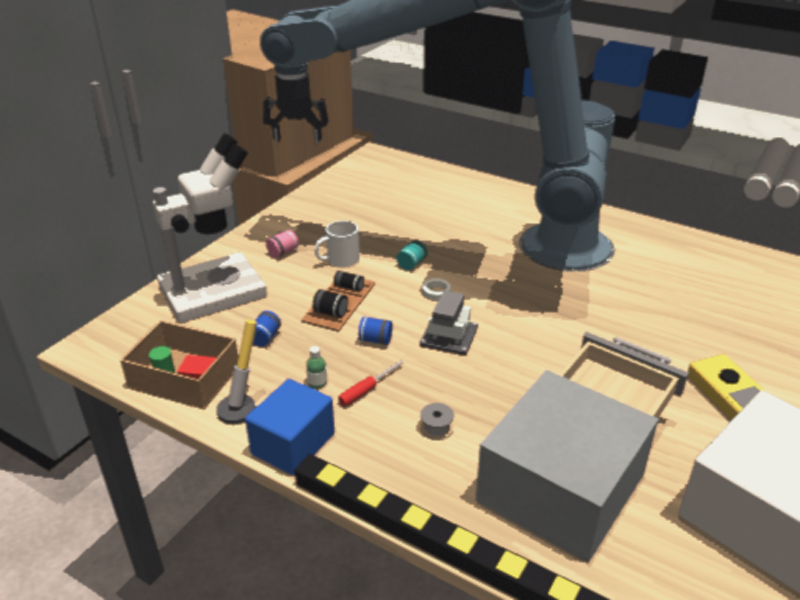

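View pics/side0.png

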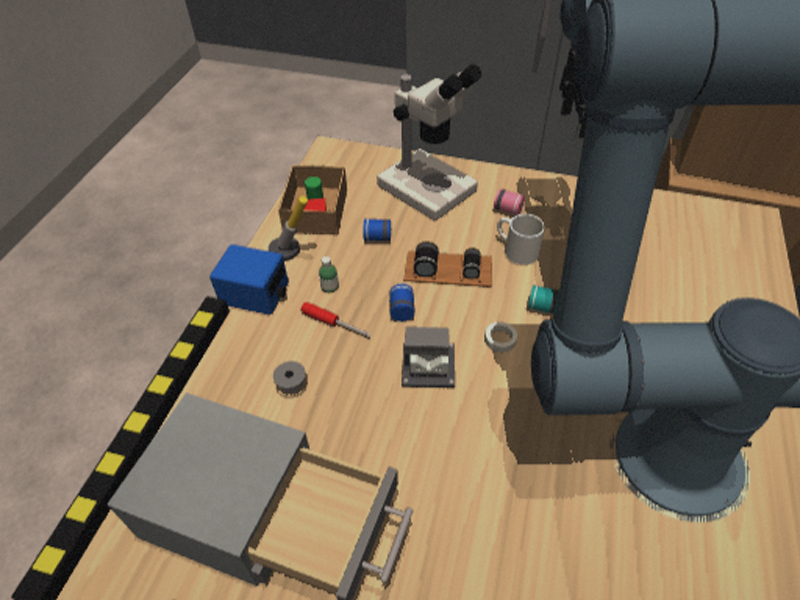

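The scene and side views show the cabinet with its open drawer nearest the robot's left. In the side view, the case on the V-block is at about (428,345), the rest with the thick barrel is at (426,258), and the thin barrel is at (472,264).

```bash
cat > h.py <<'E'
import numpy as np,pickle,cv2
from scipy.spatial.transform import Rotation as Rn
def ray(s,u,v,z,k=0.64):
    """pixel (u,v) of the 800-wide view -> world point at height z"""
    d=s["R"].T@np.linalg.solve(s["camera_matrix"],[(u+.5)*k-.5,(v+.5)*k-.5,1]);c=-s["R"].T@s["t"]
    return c+d*(z-c[2])/d[2]
def proj(s,X):
    p=(s["R"]@np.asarray(X,float).T).T+s["t"];p=(s["camera_matrix"]@p.T).T
    return p[:,:2]/p[:,2:]
E
python3 - <<'E'
from h import *
S=pickle.load(open("side.pkl","rb"));C=pickle.load(open("scene.pkl","rb"))
def show(s,L):
    for n,u,v,z in L: print(n,ray(s,u,v,z).round(0)[:2])
show(S,[("cabA",190,394,130),("cabB",308,436,130),("cabC",245,556,130),("cabD",110,503,130),("h1",405,513,96),("h2",378,575,96),("jigfl",402,386,12),("jigfr",454,387,12),("caseTL",405,328,91),("caseTR",449,328,91),("caseBR",448,347,91),("caseBL",404,347,91),("lens",426,245,58),("thin",471,250,44),("restBL",405,282,8),("restBR",491,287,8),("restTR",493,257,8)])
print()
show(C,[("cabA",478,450,130),("cabB",550,374,130),("cabC",658,424,130),("cabD",585,515,130),("h1",612,341,96),("h2",668,361,96),("lens",330,292,58),("rest",305,322,8),("rest",375,285,8),("rest",340,329,8),("caseTL",440,291,91),("caseTR",465,294,91)])
E
```

```text
cabA [810. 170.]
cabB [596. 192.]
cabC [613. 384.]
cabD [831. 365.]
h1 [423. 258.]
h2 [436. 352.]
jigfl [503.  -7.]
jigfr [408. -30.]
caseTL [517. -82.]
caseTR [ 438. -102.]
caseBR [430. -59.]
caseBL [507. -39.]
lens [ 541. -341.]
thin [ 445. -365.]
restBL [ 569. -268.]
restBR [ 386. -301.]
restTR [ 398. -392.]

cabA [826. 171.]
cabB [607. 197.]
cabC [629. 388.]
cabD [856. 353.]
h1 [423. 247.]
h2 [426. 352.]
lens [ 527. -327.]
rest [ 587. -351.]
rest [ 396. -301.]
rest [ 568. -275.]
caseTL [ 444. -109.]
caseTR [426. -60.]
```

```bash
cat >> h.py <<'E'
def need(o,P,yang=None):
    """shift (m, tool axes) to world P; twist so tool y lies along world angle yang (deg, mod 180)"""
    R=Rn.from_rotvec(o["eef_rot"]).as_matrix();d=R.T@(np.asarray(P)-o["tool_pos"])/1000
    print("t",o["time_s"],"tcp",o["tool_pos"].round(1),"F",o["force"].round(1),"op",round(o["opening"],3))
    a=np.degrees(np.arctan2(R[1,1],R[0,1]));print("shift",d.round(4),"tool y ang",a.round(2),"tool z",R[:,2].round(3))
    if yang is not None:
        t=-((yang-a+90)%180-90);print("twist rad",np.radians(t).round(4))
E
python3 - <<'E'
from h import *
from workcell import *
need(observe(),[473,-70,230],103.5)
E
```

```text
t 0.1 tcp [ 282.5 -584.9  230.3] F [ 1.  -0.1 -0.1] op 0.999
shift [ 0.3954 -0.3808  0.0011] tool y ang -64.23 tool z [-0.     0.002 -1.   ]
twist rad 0.2142
```

>>> carry_out(
  plan=[
    [1,0.033,-0.032,0,0],
    [1,0.033,-0.032,0,0],
    [1,0.033,-0.032,0,0],
    [1,0.033,-0.032,0,0],
    [1,0.033,-0.032,0,0],
    [1,0.033,-0.032,0,0],
    [1,0.033,-0.032,0,0],
    [1,0.033,-0.032,0,0],
    [1,0.033,-0.032,0,0.107],
    [1,0.03,-0.03,0,0.107],
  ],
)

```text
time_s: 1.1
tool_pos: [443.0, -156.3, 231.0]
eef_rot: [-3.12, -0.363, 0.0]
force: [-0.6, 0.2, 0.2]
opening: 1.003
finger_force: 0.0
```

Run:
```python
from h import *
from workcell import *
need(observe(),[473,-70,230],103.5)
s=snapshot("wrist");pickle.dump(s,open("w1.pkl","wb"));cv2.imwrite("pics/w1.png",cv2.resize(s["img"][:,:,::-1],(800,600),interpolation=cv2.INTER_CUBIC))
```

```text
t 1.1 tcp [ 443.  -156.3  231. ] F [-0.6  0.2  0.2] op 1.003
shift [ 0.049  -0.0771  0.001 ] tool y ang -76.73 tool z [-0.  0. -1.]
twist rad -0.004
```

View pics/w1.png

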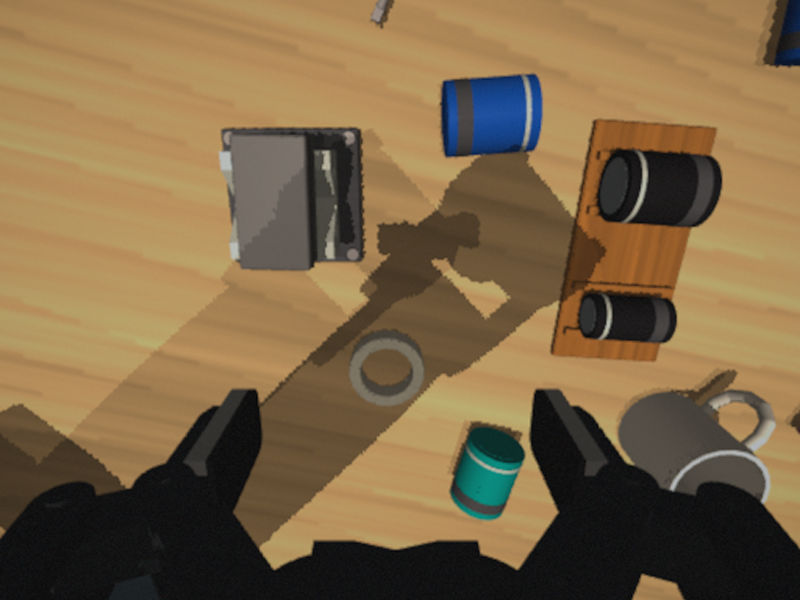

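The wrist view shows the case top with corners (232,133), (307,133), (314,266), (241,269). The jig plate corners are at (222,128), (360,128), (362,262). The rest corners are at (595,119), (717,128), (656,360), (553,354), and the thick barrel is at (660,187).

Run:
```python
from h import *
s=pickle.load(open("w1.pkl","rb"))
def f(n,L,z):
    p=np.array([ray(s,u,v,z)[:2] for u,v in L]);print(n,p.round(1).tolist(),"c",p.mean(0).round(1))
    e=np.diff(np.vstack([p,p[:1]]),axis=0);print("  len",np.linalg.norm(e,axis=1).round(1),"ang",(np.degrees(np.arctan2(e[:,1],e[:,0]))%180).round(1))
f("case",[(232,133),(307,133),(314,266),(241,269)],91)
f("jig3",[(222,128),(360,128),(362,262)],12)
f("rest",[(595,119),(717,128),(656,360),(553,354)],8)
f("lens ends (silhouette)",[(600,186),(720,188)],33)
f("lens sides",[(660,151),(660,226)],33)
```

```text
case [[504.1, -47.1], [513.9, -88.3], [438.4, -105.9], [426.1, -62.3]] c [470.6 -75.9]
  len [42.4 77.5 45.3 79.4] ang [103.3  13.1 105.8  11.1]
jig3 [[501.1, -14.2], [524.1, -111.0], [427.3, -133.2]] c [484.1 -86.1]
  len [ 99.5  99.3 140. ] ang [103.3  12.9  58.2]
rest [[569.4, -275.2], [584.1, -364.0], [400.0, -395.4], [385.1, -308.0]] c [ 484.6 -335.7]
  len [ 90.  186.8  88.8 187.2] ang [99.4  9.7 99.7 10.1]
lens ends (silhouette) [[525.3, -285.2], [543.5, -368.1]] c [ 534.4 -326.7]
  len [84.9 84.9] ang [102.4 102.4]
lens sides [[557.0, -316.9], [508.7, -337.8]] c [ 532.8 -327.3]
  len [52.6 52.6] ang [23.4 23.4]
```

>>> carry_out(
  plan=[
    [1,0.023,-0.036,0.02,0],
    [1,0.0223,-0.0359,0.02,0],
    [1,0,0,0.04,0],
    [1,0,0,0.04,0],
    [1,0,0,0.03,0],
    [1,0,0,0.018,0],
    [1,0,0,0,0],
    [0,0,0,0,0],
    [0,0,0,0,0],
    [0,0,0,0,0],
  ],
)

```text
time_s: 2.15
tool_pos: [471.3, -78.3, 64.8]
eef_rot: [3.119, 0.369, 0.004]
force: [0.2, 2.6, 0.7]
opening: 0.51
finger_force: 1.2
```

>>> carry_out(
  plan=[
    [0,0,0,0,0],
    [0,0,0,0,0],
    [0,0,0,0,0],
    [0,0,0,0,0],
    [0,0,0,0,0],
  ],
)

```text
time_s: 2.65
tool_pos: [471.3, -78.4, 64.0]
eef_rot: [3.119, 0.369, 0.004]
force: [2.2, 0.5, 5.1]
opening: 0.506
finger_force: 64.6
```

>>> carry_out(
  plan=[
    [0,0,0,-0.03,0],
    [0,0,0,-0.045,0],
    [0,0,0,-0.045,0],
    [0,0.006,-0.042,-0.025,0],
    [0,0.007,-0.049,-0.012,0],
    [0,0.007,-0.049,0,0],
    [0,0.007,-0.049,0,0],
    [0,0.007,-0.049,0,0],
    [0,0.007,-0.049,0,0],
    [0,0.007,-0.049,0,0],
  ],
)

```text
time_s: 3.65
tool_pos: [437.2, 260.6, 218.9]
eef_rot: [3.119, 0.37, -0.003]
force: [1.7, -0.4, 0.0]
opening: 0.508
finger_force: 64.1
```

>>> carry_out(
  plan=[
    [0,0,0,0,0.11],
    [0,0,0,0,0.11],
    [0,0,0,0,0.11],
    [0,0,0,0,0],
  ],
)

```text
time_s: 4.05
tool_pos: [437.7, 258.8, 218.7]
eef_rot: [3.137, -0.147, -0.004]
force: [-0.4, 0.4, -0.3]
opening: 0.502
finger_force: 64.0
```

Run:
```python
from h import *
from workcell import *
need(observe(),[500,290,230],85)
s=snapshot("wrist");pickle.dump(s,open("w2.pkl","wb"));cv2.imwrite("pics/w2.png",cv2.resize(s["img"][:,:,::-1],(800,600),interpolation=cv2.INTER_CUBIC))
```

```text
t 4.05 tcp [437.7 258.8 218.7] F [-0.4  0.4 -0.3] op 0.502
shift [ 0.0591 -0.0369 -0.0115] tool y ang -95.36 tool z [-0.002 -0.001 -1.   ]
twist rad -0.0062
```

View pics/w2.png

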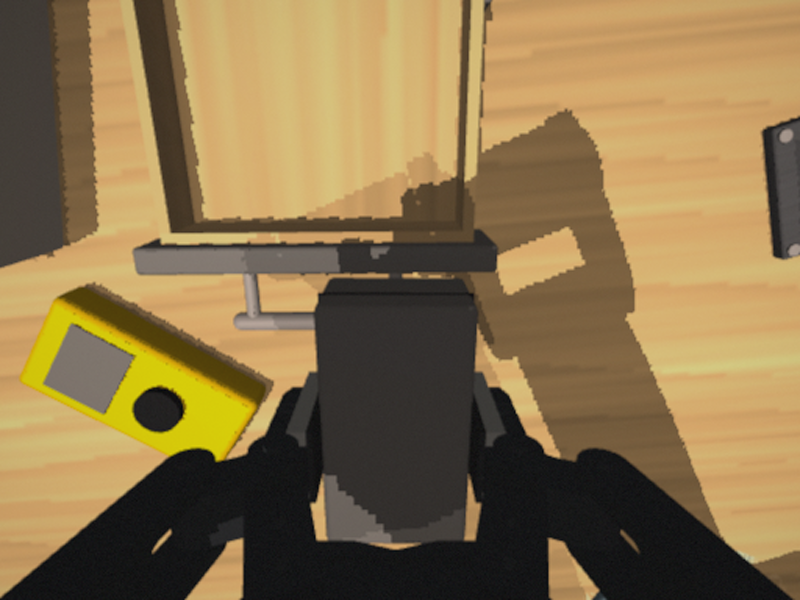

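The wrist view shows the drawer floor's front corners near (203,221) and (460,217). The front panel strip spans columns 135 to 497 at rows 243 to 272, and the handle's left end is at (237,321).

Run:
```python
from h import *
s=pickle.load(open("w2.pkl","rb"));print("cam",(-s["R"].T@s["t"]).round(0))
for n,u,v,z in [("floorL",203,221,75),("floorR",460,218,75),("floorLtop",180,5,75),("floorRtop",462,5,75),("panL",135,250,118),("panR",497,246,118),("panLb",137,273,118),("panRb",496,272,118),("handL",235,321,96),("wallLtopin",135,5,108),("wallRtopin",472,5,108),("caseFL",318,294,0),]: print(n,ray(s,u,v,z)[:2].round(1))
S=pickle.load(open("side.pkl","rb"))
for n,u,v,z in [("panTR",397,470,118),("panTL",350,596,118)]: print(n,ray(S,u,v,z)[:2].round(1))
```

```text
cam [518. 251. 361.]
floorL [482.4 371. ]
floorR [469.9 215.8]
floorLtop [595.9 357.8]
floorRtop [582.2 209.2]
panL [476.1 391.8]
panR [460.7 202.5]
panLb [463.7 394.1]
panRb [446.6 203.3]
handL [424.1 356.3]
wallLtopin [588.8 366.4]
wallRtopin [574.4 209.4]
caseFL [406.8 323.3]
panTR [450.  205.9]
panTL [461.3 392.6]
```

>>> carry_out(
  plan=[
    [0,0.045,-0.019,0,0],
    [0,0.046,-0.0195,0,-0.013],
    [0,0,0,0.04,0],
    [0,0,0,0.04,0],
    [0,0,0,0.035,0],
    [0,0,0,0.02,0],
    [0,0,0,0,0],
  ],
)

```text
time_s: 4.8
tool_pos: [531.0, 287.9, 81.8]
eef_rot: [3.137, -0.125, -0.008]
force: [-0.2, 0.3, -0.3]
opening: 0.499
finger_force: 64.1
```

>>> carry_out(
  plan=[
    [0,0,0,0.002,0],
    [0,0,0,0.002,0],
    [0,0,0,0,0],
  ],
)

```text
time_s: 5.1
tool_pos: [533.0, 288.7, 81.5]
eef_rot: [-3.139, 0.127, -0.001]
force: [-0.6, 0.1, -0.9]
opening: 0.506
finger_force: 64.1
```

>>> carry_out(
  plan=[
    [0,0,0,0.002,0],
    [0,0,0,0,0],
  ],
)

```text
time_s: 5.3
tool_pos: [532.8, 288.7, 79.2]
eef_rot: [-3.139, 0.127, -0.0]
force: [-0.5, -0.8, -0.8]
opening: 0.505
finger_force: 64.1
```

Run:
```python
from h import *
from workcell import *
need(observe(),[532,288.7,78])
s=snapshot("wrist");cv2.imwrite("pics/w3.png",s["img"][:,:,::-1])
for i in range(3):
    need(observe(),[532,288.7,78]); snapshot("wrist")
```

```text
t 5.3 tcp [532.8 288.7  79.2] F [-0.5 -0.8 -0.8] op 0.505
shift [-0.0007  0.0001  0.0012] tool y ang -94.64 tool z [ 0.  0. -1.]
t 5.35 tcp [532.8 288.7  79.2] F [ 0.2  0.6 -1.4] op 0.504
shift [-0.0008  0.0001  0.0012] tool y ang -94.64 tool z [ 0.  0. -1.]
t 5.4 tcp [532.8 288.7  79.2] F [ 0.2 -0.5 -0.9] op 0.503
shift [-0.0008  0.0001  0.0012] tool y ang -94.64 tool z [ 0.  0. -1.]
t 5.45 tcp [532.8 288.8  79.2] F [-1.  -0.1 -1.7] op 0.502
shift [-0.0008  0.0001  0.0012] tool y ang -94.65 tool z [ 0.  0. -1.]
```

View pics/w3.png

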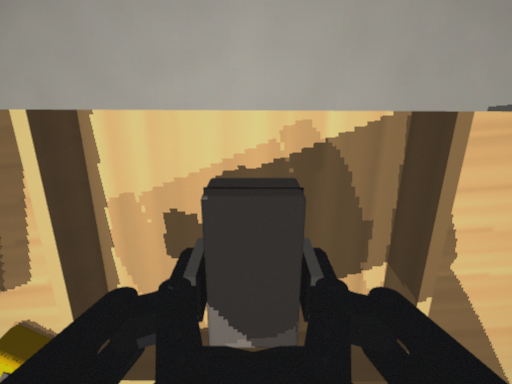

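The wrist view shows the case (columns 203–303) between the side walls (about 90 and 395), clear of the cabinet's front edge at row 110. It is just above the floor.

>>> carry_out(
  plan=[
    [0,0,0,0.0015,0],
    [0,0,0,0.001,0],
    [0,0,0,0,0],
    [0,0,0,0,0],
  ],
)

```text
time_s: 5.9
tool_pos: [534.4, 288.7, 78.8]
eef_rot: [-3.139, 0.127, -0.005]
force: [-1.4, -2.6, 7.3]
opening: 0.5
finger_force: 65.1
```

>>> carry_out(
  plan=[
    [1,0,0,0,0],
    [1,0,0,0,0],
    [1,0,0,0,0],
    [1,0,0,0,0],
    [1,0,0,0,0],
    [1,0,0,-0.015,0],
    [1,0,0,-0.04,0],
    [1,0,0,-0.045,0],
    [0,-0.04,0,0,0],
    [0,-0.045,-0.004,0,0],
  ],
)

```text
time_s: 6.9
tool_pos: [449.7, 299.9, 180.2]
eef_rot: [-3.136, 0.131, -0.009]
force: [-1.1, 1.2, -0.7]
opening: 0.692
finger_force: 0.0
```

>>> carry_out(
  plan=[
    [0,-0.045,0,0,0],
    [0,-0.02,0,0,0],
    [0,0,0,0,0],
    [0,0,0,0,0],
  ],
)

```text
time_s: 7.3
tool_pos: [384.3, 305.2, 177.8]
eef_rot: [-3.138, 0.127, -0.003]
force: [-0.0, 0.0, -0.1]
opening: 0.001
finger_force: 0.0
```

Run:
```python
from h import *
from workcell import *
need(observe(),[387,305,82],85.4)
s=snapshot("wrist");pickle.dump(s,open("w4.pkl","wb"));cv2.imwrite("pics/w4.png",cv2.resize(s["img"][:,:,::-1],(800,600),interpolation=cv2.INTER_CUBIC))
```

```text
t 7.3 tcp [384.3 305.2 177.8] F [-0.   0.  -0.1] op 0.001
shift [0.0025 0.0001 0.0958] tool y ang -94.63 tool z [ 0.002  0.001 -1.   ]
twist rad -0.0005
```

View pics/w4.png

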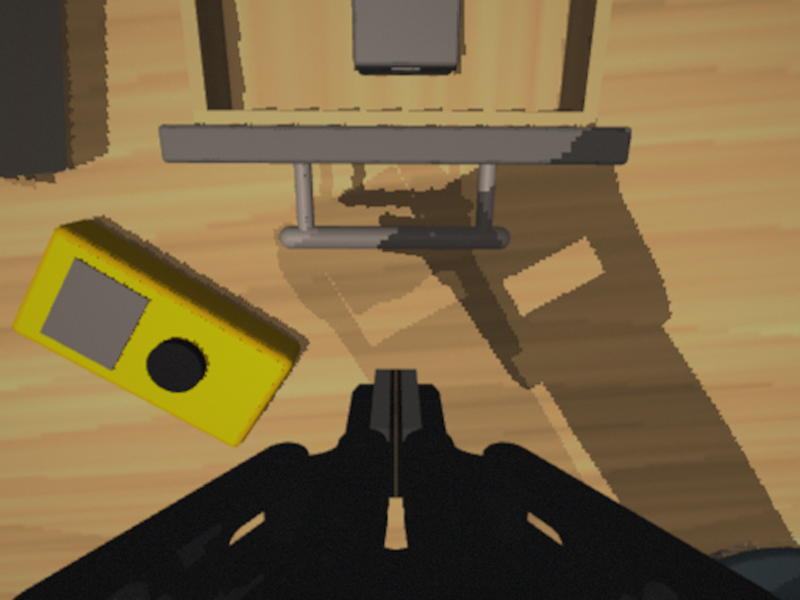

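The case lies flat in the drawer (355–460, 0–70). The handle bar spans (280–508, 237), directly ahead of the shut fingers at column 396.

>>> carry_out(
  plan=[
    [0,0,0,0.045,0],
    [0,0,0,0.045,0],
    [0,0,0,0.005,0],
    [0,0.008,0,0,0],
    [0,0.008,0,0,0],
    [0,0.012,0,0,0],
    [0,0.015,0,0,0],
    [0,0.015,0,0,0],
    [0,0.015,0,0,0],
    [0,0.015,0,0,0],
  ],
)

```text
time_s: 8.35
tool_pos: [473.0, 297.6, 81.9]
eef_rot: [-3.139, 0.128, -0.001]
force: [-2.5, 0.7, 1.7]
opening: 0.003
finger_force: 0.8
```

>>> carry_out(
  plan=[
    [0,0.015,0,0,0],
    [0,0.015,0,0,0],
    [0,0.015,0,0,0],
    [0,0.01,0,0,0],
    [0,0.008,0,0,0],
    [0,0,0,0,0],
  ],
)

```text
time_s: 8.95
tool_pos: [535.4, 292.4, 81.7]
eef_rot: [-3.139, 0.129, -0.002]
force: [0.3, 0.3, -0.3]
opening: -0.001
finger_force: 0.0
```

>>> carry_out(
  plan=[
    [0,0.005,0,0,0],
    [0,0.004,0,0,0],
    [0,0.003,0,0,0],
    [0,0.003,0,0,0],
    [0,0,0,0,0],
  ],
)

```text
time_s: 9.45
tool_pos: [542.8, 291.9, 81.0]
eef_rot: [3.136, -0.126, -0.026]
force: [-23.5, -1.0, 16.0]
opening: -0.001
finger_force: 12.0
```

>>> carry_out(
  plan=[
    [0,0.003,0,0,0],
    [0,0.002,0,0,0],
    [0,0,0,0,0],
  ],
)

```text
time_s: 9.75
tool_pos: [542.9, 291.9, 80.9]
eef_rot: [3.134, -0.125, -0.045]
force: [-42.5, -1.6, 29.4]
opening: 0.005
finger_force: 21.3
```

>>> carry_out(
  plan=[
    [0,-0.02,0,0,0],
    [0,-0.03,0,0,0],
    [0,-0.015,0,-0.04,0],
    [0,0,0.01,-0.045,0],
    [0,0,0.03,-0.035,0],
    [1,0,0.048,0,0],
    [1,0,0.048,0,0],
    [1,0,0.048,0,0],
    [1,0,0.048,0,0],
    [1,0,0.048,0,0],
  ],
)

```text
time_s: 10.75
tool_pos: [466.2, 15.5, 202.0]
eef_rot: [3.139, -0.126, 0.003]
force: [0.8, 0.3, 0.1]
opening: 0.847
finger_force: 0.0
```

Run:
```python
from h import *
from workcell import *
need(observe(),[455,-310,200],99.6)
s=snapshot("side");pickle.dump(s,open("s2.pkl","wb"));cv2.imwrite("pics/s2.png",s["img"][180:,:300,::-1])
```

```text
t 10.75 tcp [466.2  15.5 202. ] F [0.8 0.3 0.1] op 0.847
shift [0.015  0.3253 0.0022] tool y ang -94.61 tool z [ 0.002 -0.001 -1.   ]
twist rad -0.2481
```

View pics/s2.png

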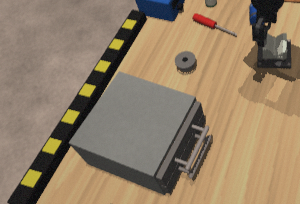

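The side view shows the drawer closed: the panel is against the cabinet front at (205,115)–(170,190).

>>> carry_out(
  plan=[
    [1,0.002,0.046,0,0],
    [1,0.002,0.046,0,0],
    [1,0.002,0.046,0,0],
    [1,0.002,0.046,0,0],
    [1,0.002,0.046,0,0],
    [1,0.002,0.046,0,0],
    [1,0.002,0.046,0,0],
    [1,0,0,0,-0.124],
    [1,0,0,0,-0.124],
    [1,0,0,0,0],
  ],
)

```text
time_s: 11.8
tool_pos: [454.3, -305.3, 201.6]
eef_rot: [3.13, 0.26, 0.0]
force: [-0.5, 0.8, -0.1]
opening: 1.001
finger_force: 0.0
```

Run:
```python
from h import *
from workcell import *
need(observe(),[533.9,-327.2,10],99.6)
s=snapshot("wrist");pickle.dump(s,open("w5.pkl","wb"));cv2.imwrite("pics/w5.png",cv2.resize(s["img"][:,:,::-1],(800,600),interpolation=cv2.INTER_CUBIC))
```

```text
t 11.8 tcp [ 454.3 -305.3  201.6] F [-0.5  0.8 -0.1] op 1.001
shift [0.0749 0.0347 0.1916] tool y ang -80.49 tool z [ 0. -0. -1.]
twist rad -0.0016
```

View pics/w5.png

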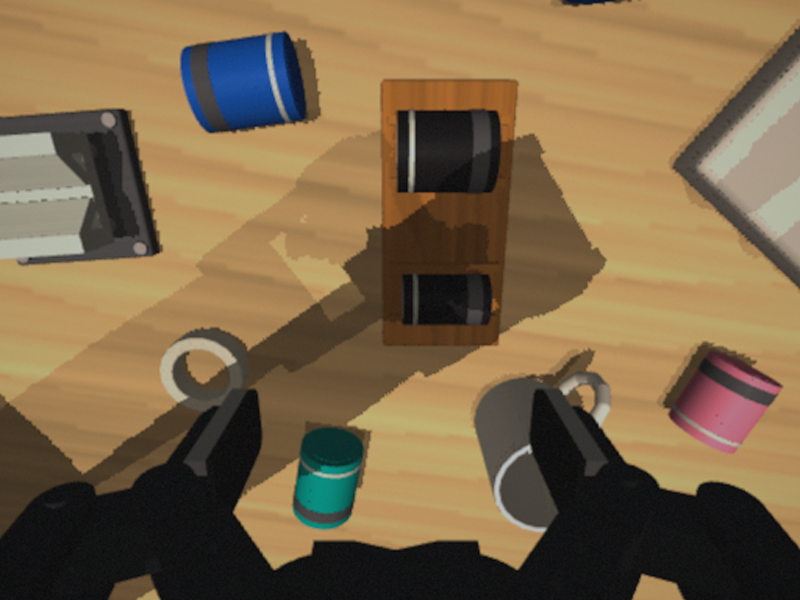

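The wrist view shows the thick barrel (397–500, 109–193) aligned with the image columns. The thin barrel is at (447,300), the microscope base edge at (677,163), and the jig's right edge runs from (130,110) to (158,253).

Run:
```python
from h import *
from scipy.optimize import least_squares
s=pickle.load(open("w5.pkl","rb"));a=np.radians(99.6)
t=np.linspace(0,2*np.pi,181)
def box(p):
    y=np.array([np.cos(a),np.sin(a),0]);x=np.array([y[1],-y[0],0])
    P=np.vstack([np.array([*p,33])+e*30*y+25*(np.outer(np.cos(t),x)+np.outer(np.sin(t),[0,0,1])) for e in(-1,1)])
    q=(proj(s,P)+.5)/.64-.5
    return np.r_[q.min(0),q.max(0)]
m=np.array([397,109,500,193])
r=least_squares(lambda p:box(p)-m,[534,-327]);print(r.x,r.fun)
c=[ray(s,u,v,8)[:2] for u,v in[(383,80),(517,80),(498,345),(383,345)]];print(np.round(c,1),np.mean(c,0))
print("jig edge",[ray(s,u,v,12)[:2].round(1) for u,v in[(130,110),(159,253)]])
from workcell import *
need(observe(),[*r.x,10],99.6)
```

```text
[ 532.29708173 -323.53406129] [-0.63714314  0.28109313  0.5389864  -0.27083327]
[[ 569.5 -278. ]
 [ 584.  -364. ]
 [ 398.8 -395.8]
 [ 383.9 -307.7]] [ 484.06572942 -336.37205425]
jig edge [array([ 523.8, -117.6]), array([ 430.1, -137.3])]
t 11.85 tcp [ 454.4 -305.   201.6] F [-1.1  0.3  0.5] op 0.998
shift [0.0738 0.031  0.1916] tool y ang -80.59 tool z [ 0. -0. -1.]
twist rad -0.0033
```

>>> carry_out(
  plan=[
    [1,0.0378,0.016,0,0],
    [1,0.037,0.0155,0.02,0],
    [1,0,0,0.045,0],
    [1,0,0,0.045,0],
    [1,0,0,0.045,0],
    [1,0,0,0.022,0],
    [1,0,0,0.012,0],
    [1,0,0,0,0],
  ],
)

```text
time_s: 12.65
tool_pos: [532.7, -322.5, 11.2]
eef_rot: [-3.129, -0.26, 0.003]
force: [0.4, 0.3, -0.3]
opening: 1.0
finger_force: 0.0
```

>>> carry_out(
  plan=[
    [0,0,0,0,0],
    [0,0,0,0,0],
    [0,0,0,0,0],
    [0,0,0,0,0],
    [0,0,0,0,0],
    [0,0,0,0,0],
  ],
)

```text
time_s: 13.25
tool_pos: [534.9, -324.7, 15.1]
eef_rot: [3.128, 0.261, 0.005]
force: [0.8, 0.9, 7.2]
opening: 0.696
finger_force: 65.3
```

>>> carry_out(
  plan=[
    [0,0,0,-0.02,0],
    [0,0,0,-0.045,0],
    [0,0,0,-0.045,0],
    [0,0,0,-0.045,0],
    [0,0,0,0,0],
  ],
)

```text
time_s: 13.75
tool_pos: [536.8, -326.5, 176.4]
eef_rot: [3.12, 0.261, 0.016]
force: [1.3, -0.5, -1.0]
opening: 0.696
finger_force: 65.8
```

Run:
```python
from h import *
from workcell import *
need(observe(),[420,-90,165],103.1)
```

```text
t 13.75 tcp [ 536.8 -326.5  176.4] F [ 1.3 -0.5 -1. ] op 0.696
shift [-0.076  -0.2527  0.0077] tool y ang -80.45 tool z [ 0.011 -0.01  -1.   ]
twist rad -0.0619
```

>>> carry_out(
  plan=[
    [0,-0.015,-0.039,0,0],
    [0,-0.015,-0.039,0,0],
    [0,-0.015,-0.039,0,0],
    [0,-0.015,-0.039,0,0],
    [0,-0.016,-0.039,0,0],
    [0,-0.016,-0.039,0,0],
    [0,-0.016,-0.039,0,-0.06],
    [0,0,0,0,0],
    [0,0,0,0,0],
  ],
)

```text
time_s: 14.65
tool_pos: [380.9, -71.6, 167.0]
eef_rot: [3.121, 0.357, -0.0]
force: [0.5, -0.5, -1.9]
opening: 0.694
finger_force: 66.1
```

Run:
```python
from h import *
from workcell import *
need(observe(),[464,-73,110],103.1)
s=snapshot("wrist");pickle.dump(s,open("w6.pkl","wb"));cv2.imwrite("pics/w6.png",cv2.resize(s["img"][:,:,::-1],(800,600),interpolation=cv2.INTER_CUBIC))
```

```text
t 14.65 tcp [380.9 -71.6 167. ] F [ 0.5 -0.5 -1.9] op 0.694
shift [0.0807 0.0201 0.057 ] tool y ang -76.96 tool z [-0. -0. -1.]
twist rad -0.001
```

View pics/w6.png

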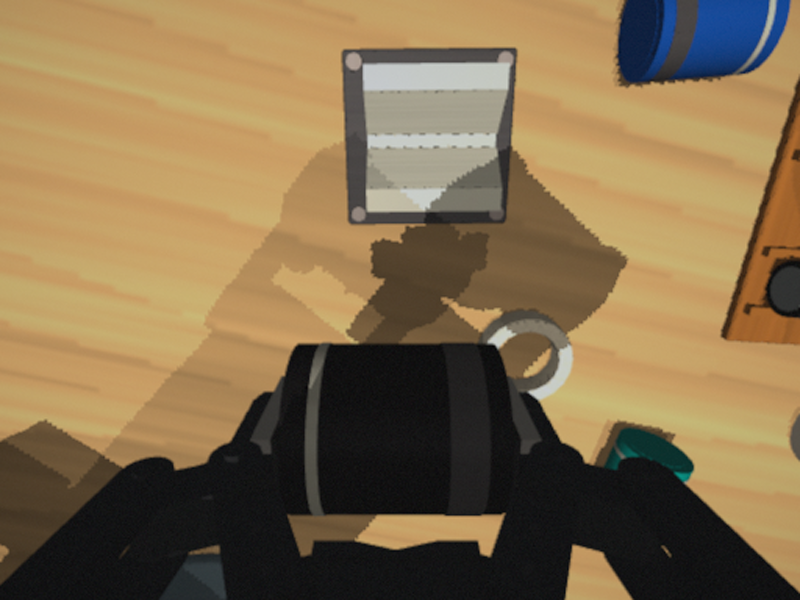

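The wrist view shows the jig corners at (343,50), (517,49), (505,221), (350,223). The V-block lands have outer corners at about (363,63), (503,63), (502,213), (366,213). The held barrel spans (283–522, 344–515).

Run:
```python
from h import *
from scipy.optimize import least_squares
s=pickle.load(open("w6.pkl","rb"));a=np.radians(103.04);Y=np.array([np.cos(a),np.sin(a),0]);X=np.array([Y[1],-Y[0],0])
def f(n,L,z):
    p=np.array([ray(s,u,v,z)[:2] for u,v in L]);e=np.diff(np.vstack([p,p[:1]]),axis=0)
    print(n,p.round(1).tolist(),"c",p.mean(0).round(1),"len",np.linalg.norm(e,axis=1).round(1),"ang",(np.degrees(np.arctan2(e[:,1],e[:,0]))%180).round(1));return p.mean(0)
j=f("jig",[(343,50),(517,49),(505,221),(350,223)],12)
l=f("lands",[(363,63),(503,63),(502,213),(366,213)],61)
t=np.linspace(0,2*np.pi,181);tcp=np.array([380.9,-71.6,167.])
def box(p):
    P=np.vstack([tcp+p[0]*X+p[1]*Y+[0,0,p[2]]+e*30*Y+25*(np.outer(np.cos(t),X)+np.outer(np.sin(t),[0,0,1])) for e in(-1,1)])
    q=(proj(s,P)+.5)/.64-.5
    return np.r_[q.min(0),q.max(0)]
m=np.array([283,344,522,515])
r=least_squares(lambda p:box(p)-m,[0,0,18]);print("lens rel tcp x,y,z",r.x,r.fun)
g=np.array([464,-73])
for c in(j,l): d=c-tcp[:2];print("along toolx,y(groove dir neg)",d@X,-d@Y)
```

```text
jig [[500.1, -13.6], [522.9, -109.3], [428.4, -131.7], [404.9, -36.8]] c [464.1 -72.8] len [98.4 97.2 97.8 97.9] ang [103.4  13.3 103.9  13.7]
lands [[490.0, -30.5], [505.1, -95.4], [437.1, -116.0], [420.9, -46.6]] c [463.3 -72.1] len [66.7 71.1 71.2 71. ] ang [103.1  16.8 103.1  13.1]
lens rel tcp x,y,z [-2.05776224 -1.89537944 18.17826255] [ 0.51340393 -0.87087163 -0.51362813  0.79255722]Traceback (most recent call last):
  File "<stdin>", line 17, in <module>
ValueError: matmul: Input operand 1 has a mismatch in its core dimension 0, with gufunc signature (n?,k),(k,m?)->(n?,m?) (size 3 is different from 2)
```

>>> carry_out(
  plan=[
    [0,0.041,0.0093,0,0],
    [0,0.0417,0.0094,0,-0.006],
    [0,0,0,0.04,0],
    [0,0,0,0.03,0],
    [0,0,0,0.02,0],
    [0,0,0,0.01,0],
    [0,0,0,0,0],
    [0,0,0,0,0],
  ],
)

```text
time_s: 15.5
tool_pos: [467.2, -72.6, 68.3]
eef_rot: [3.12, 0.364, 0.002]
force: [-0.3, 0.7, -1.1]
opening: 0.698
finger_force: 66.2
```

Run:
```python
from h import *
from workcell import *
need(observe(),[465.7,-71.2,55],103.4)
```

```text
t 15.5 tcp [467.2 -72.6  68.3] F [-0.3  0.7 -1.1] op 0.698
shift [-0.0012 -0.0017  0.0133] tool y ang -76.7 tool z [ 0.001 -0.001 -1.   ]
twist rad -0.0018
```

>>> carry_out(
  plan=[
    [0,-0.0012,-0.0015,0.003,0],
    [0,0,0,0.003,0],
    [0,0,0,0.003,0],
    [0,0,0,0.002,0],
    [0,0,0,0,0],
  ],
)

```text
time_s: 16.0
tool_pos: [464.9, -70.6, 56.6]
eef_rot: [3.12, 0.365, 0.0]
force: [-0.7, -0.1, -1.4]
opening: 0.694
finger_force: 66.4
```

>>> carry_out(
  plan=[
    [0,0,0,0.002,0],
    [0,0,0,0,0],
    [0,0,0,0,0],
  ],
)

```text
time_s: 16.3
tool_pos: [465.8, -70.9, 55.4]
eef_rot: [3.12, 0.365, 0.003]
force: [1.9, 1.2, 2.0]
opening: 0.699
finger_force: 66.6
```

>>> carry_out(
  plan=[
    [0,0.001,0,0.001,0],
    [0,0,0,0.001,0],
    [0,0,0,0,0],
    [0,0,0,0,0],
  ],
)

```text
time_s: 16.7
tool_pos: [465.9, -70.9, 52.8]
eef_rot: [3.12, 0.365, 0.0]
force: [-1.6, -2.4, 5.1]
opening: 0.691
finger_force: 66.7
```

>>> carry_out(
  plan=[
    [0,0,0,0.002,0],
    [0,0,0,0,0],
    [0,0,0,0,0],
  ],
)

```text
time_s: 17.0
tool_pos: [465.9, -70.9, 50.9]
eef_rot: [3.119, 0.365, -0.0]
force: [-2.8, -2.5, 6.0]
opening: 0.697
finger_force: 66.8
```

>>> carry_out(
  plan=[
    [0,-0.0006,-0.0003,0.0015,0],
    [0,0,0,0.001,0],
    [0,0,0,0,0],
    [0,0,0,0,0],
  ],
)

```text
time_s: 17.4
tool_pos: [465.9, -70.8, 48.9]
eef_rot: [3.119, 0.365, 0.002]
force: [-1.9, -2.4, 8.2]
opening: 0.695
finger_force: 66.9
```

Run:
```python
from h import *
from workcell import *
F=[]
for n in("wrist","side","wrist","scene"):
    s=snapshot(n);o=observe();F.append(o["force"])
    if n!="wrist": cv2.imwrite(f"pics/f_{n}.png",s["img"][:,:,::-1]);pickle.dump(s,open(f"f_{n}.pkl","wb"))
print(np.round(F,1));need(o,[465.8,-71,48],103.4)
a=cv2.resize(cv2.imread("pics/f_side.png")[180:270,230:320],(400,400),interpolation=cv2.INTER_CUBIC)
b=cv2.resize(cv2.imread("pics/f_scene.png")[150:240,240:330],(400,400),interpolation=cv2.INTER_CUBIC)
cv2.imwrite("pics/f.png",np.hstack([a,b]))
```

```text
[[-1.6 -2.2  7.8]
 [-1.7 -2.1  8.3]
 [-0.7 -2.3  7.9]
 [-1.6 -2.   8.3]]
t 17.6 tcp [465.9 -70.9  48.9] F [-1.6 -2.   8.3] op 0.698
shift [-0.0001  0.0001  0.0009] tool y ang -76.65 tool z [ 0.001 -0.001 -1.   ]
twist rad -0.0009
```

View pics/f.png

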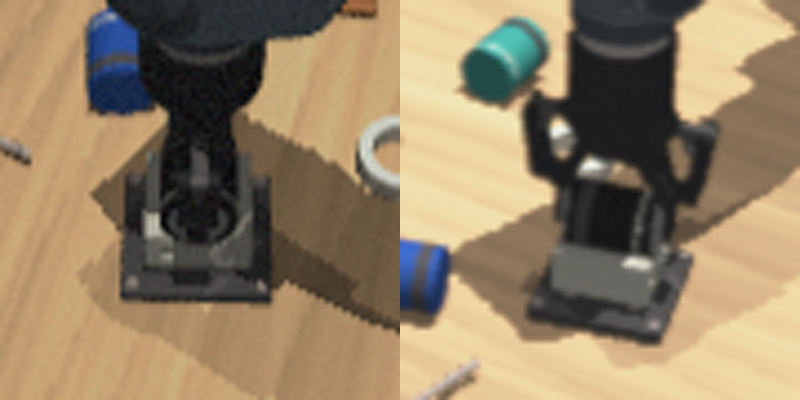

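The crops show the barrel end-on in the groove at (195,215), between the two lands and in line with the block. The load is about 10 N, which means roughly 6 mm of give.

```bash
python3 -c "
from workcell import *
print(hand_in())"
```

```text
the job is handed in; nothing more can be done
None
```

The job is handed in at about 17.6 s of the 61 s allowed, though the judge's verdict wasn't returned: the case is flat in the shut drawer, and the thick barrel is held in the V-block groove at about 10 N, with the block giving an estimated 6 mm of its 14 mm.

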